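# Hold the hidden pivot bolt of the work light while its nut is tightened

## Task

The pivot of the work light has come loose and its bar has sagged: first slide the salt crock, which stands in front of the light's bracket where my spanner must swing, along the worktop into the empty bay of the wire gallery, up to its back wire, without lifting it or tipping it over. Then reach down into the narrow gap behind the bracket's front cheek, firmly grip the hidden hexagonal bolt head, turn it until the light bar is level and finish still gripping it there, so that I can tighten the nut in front. Hold the light by the bolt head alone without ever touching the bar, and leave the tape roll, the mugs and the spice jars where they are.

Things in the scene. Friction and masses are not known exactly. Their poses are not given: they have to be found in the camera images.
- bracket: fixed grey metal U-bracket. Origin on the worktop under the middle of its gap; x to its back, y left, z up. Two upright cheeks, 4 mm thick, 50 mm wide (y -25 to 25), stand across a 50 mm gap (inner faces x -25 and 25), open at top and sides, each ending in a half-round of radius 25 about the bolt axis (top at z 200). White box behind the rear cheek to x 63, 135 high; foot x -47 to 71
- bolt_head: hidden steel hexagon, 24 mm across flats, 16 thick along its axis, in the middle of the gap 175 mm above the worktop. Origin: its centre; x = bolt axis = bracket x, y back along the light bar (the bar points to -y), z square to both, up when the bar is level. Two flats, 14 mm long, lie square to y at y -12 and 12: fingers that come in along -z and close along y lie flat on them
- pivot (a joint): angle of bolt, disc springs (19 mm diameter, between head and front cheek), nut and bar, which all turn as one about the bracket's x axis, rad: 0 = bar level, positive = its free right end hangs down. Range -0.35 to 0.70. At the start the bar rests on the tape roll at about 0.4 to 0.6. Let go, it falls by its weight (0.09 to 0.15 N m; friction 0.01); turn the head by minus this angle to level it
- light_bar: aluminium light bar in front of the front cheek (bracket x -49 to -31 mm), 18 mm thick, 19 mm high, running to the right. Origin at the bolt head's centre, with the axes of bolt_head; it reaches from y = 17 mm (round hub, radius 17, on the bolt axis) to y = -240 mm
- salt_crock: straight round white stoneware pot with a fixed wooden lid, 84 mm diameter, 59 mm high, 72 mm with its small lid knob, 0.3 to 0.6 kg; stands in front of the bracket. Too wide to grasp; it slides when pushed on its side with the fingertips low. Origin: middle of its underside, z up
- gallery: fixed low gallery of 6 mm steel wire, 35 mm high, no floor, to the left of the crock. Origin: on the worktop in the middle of the empty bay, where the crock's middle belongs; x to the back, y left. The bay is open to the right (-y): back wire at y 46 mm, side wires at x -65 and 65 from y 0 to 46. The next bay, x 65 to 200, holds the three spice jars
- tape_roll: roll of tape, 92 mm diameter, 48 mm high, lying flat under the light bar, which rests on it at the start. Origin: middle of its underside
- mug_b: the loose white mug with a leaf pattern, 88 mm wide, 119 mm with its handle, 99 mm high, behind and to the right of the bracket. Origin on its underside
- spice_a: spice jar, 41 mm diameter, 105 mm high, in the gallery's second bay, nearest to the empty one. Origin: middle of its underside
- spice_b: spice jar like spice_a, the middle one
- spice_c: spice jar like spice_a, the one farthest from the robot
Things that resemble listed ones, but are neither listed nor needed, are in the scene too. What is shaped like the salt_crock but purple is not meant.

How it is judged:
By the outcome, as a careful person would: the job done as asked, in the order asked, and still so for the second after the job is handed in, while the arm keeps its last pose, push and grip.
It also fails if it takes over 48 s, if anything falls off the work surface, if the arm or the gripper's body presses on something with over 40 N, if the wrist force passes 120 N, or if a joint passes its speed limit or range.

## Robot

A 6-joint arm with a two-finger parallel gripper is mounted at the origin on a cart in front of the work surface, level with it; the furniture and walls round the work are solid. World frame = base frame: x ahead of the robot, y to its left, z up, the work surface at z = 0. Lengths are in m, angles in rad, forces in N, time in s.
With the tool pointing down it reaches from about 0.3 to 0.775 m from the base axis. Payload 14.6 kg.
Tool frame: the origin (TCP) lies midway between the tips of the shut fingers; the grasp point (between the pads) lies 19 mm behind it; z points along the fingers, y is the line along which they close (so a half turn about z gives the same grasp; the last joint's range is limited). The gripper opens to 94 mm and grips with 3 to 60 N. Pads are 16 mm wide; open, the fingers measure 119 mm over their backs; the gripper's body (75 mm by 177 mm) begins 78 mm behind the grasp point.
Start: joints at [-1.187, 0.3, 1.521, -0, 1.321, -0.067], TCP at [0.24, -0.495, 0.205] pointing down, gripper open.
Joint ranges: [-3.03, 3.03], [-0.79, 2.21], [0.23, 2.52], [-1.04, 4.18], [0, 3.07], [-2.55, 2.55]. Speed limits (rad/s): [2.22, 2.22, 2.57, 3.14, 3.14, 3.14].

## Interface

Orientations are given as [roll, pitch, yaw] about the fixed x, y, z axes, in that order (R = Rz(yaw) Ry(pitch) Rx(roll)).
In Python, from station import ctrl gives the robot as it stands. The module is installed in compiled form; this text tells all that it offers.
- The arm moves only by the tool servo_tool, never from a script. Its argument "plan" is a list of rows, each a list of 7 numbers: the opening in per cent of the stroke, from 0 (shut) to 100 (fully open), then the shift along the tool's x, y, z in m, then the turn, a rotation vector about the tool's x, y, z in rad. A call has exactly 8 rows; each row shifts and turns the commanded pose from where the row before left it, along the tool's axes as they then stand; what a row does not reach is not made up. A row lasts 1/8 s, in which the tool goes at most 62.5 mm and 10.7 degrees, less where a joint would pass 70% of its speed; a pose out of reach is approached as far as the arm can. A call with a gripper value outside its range is refused whole. The fingers move at their own pace and stop on an object; "force" is the grip in N (left out, the last holds). Time passes only in rows, so rows that do not move let the fingers close, or fill a call up. It gives the time, the measured TCP pose, the force, the opening and the grip force at its end, in the units of the state.
- ctrl.get_obs(): the state, without advancing time (a new reading comes with each control period).
- ctrl.camera(name): name is "scene" or "top" or "wrist"; returns a dict with "pixels" (480x640x3 uint8, red, green, blue), "z_map" (480x640 float32, m along the optical axis (not along the pixel's ray), 0 where there is no reading), "mtx" (3x3 intrinsics, pixels), "pose" (4x4, takes a point from camera to world coordinates). Camera axes: x right, y up, looking along -z (the intrinsics and any distortion apply to the point x, -y, -z); pixel columns grow to the right and rows downward; lengths in m; the calibration is good to about 2 mm. The wrist camera is an equidistant fisheye: a pixel r from the principal point sees the ray r / f radians off the axis. A picture is of the moment at which its call begins.
- ctrl.hand_in(): hands the job in; it is judged then, once.
The state is a dict: "time_s": time; "qpos": joint angles; "joint_vel": joint speeds; "tau": joint torques, N m; "ee_pos": TCP position; "eef_rot": TCP orientation; "force": force on the tool from outside, world axes, zero at the start; "moment": the same for the moment, N m; "grip_width": finger opening in m; "grip_force": force on a finger pad.
Only numpy, scipy, OpenCV 4.12 (cv2) and the standard library are available. Lean on these libraries where they do the work, as an engineer would, in place of code of your own. Each camera call takes 0.05 s, during which the arm holds its last target. There are 200 camera calls.

## Working session

There is one attempt and no reset: what is moved stays moved. The work goes in short steps, Python scripts to look and compute and a tool call to move; the robot and the scene stay as the last step left them, time stands still between calls to the robot, and variables do not carry over. Pictures are saved under pics/ and viewed, at most 10 in all, crops included, and the job is handed in when it is done.

Besides the shell and the picture viewer there is one more tool, called after ">>>" as a command line: name --pt "numbers of a row" for each row, then --argument value for the rest. servo_tool: Moves the arm, as the interface text tells. Its arguments: {"type":"object","properties":{"plan":{"type":"array","items":{"type":"array","items":{"type":"number"}}},"force":{"type":"number"}},"required":["plan"]}

```bash
mkdir -p pics
cat > h.py <<'E'
import numpy as np, cv2
from station import ctrl
def grab(n,tag):
    c=ctrl.camera(n); cv2.imwrite(f'pics/{tag}.png',c['pixels'][:,:,::-1]); np.savez(f'{tag}.npz',**c); return c
def world(c,u,v):
    z=c['z_map'][v,u]; K=c['mtx']
    p=np.stack([(u-K[0,2])/K[0,0]*z,-(v-K[1,2])/K[1,1]*z,-z,np.ones_like(z)],-1)
    return (p@c['pose'].T)[...,:3]
def cloud(c):
    v,u=np.mgrid[0:480,0:640]; return world(c,u,v)
E
python3 - <<'E'
from h import *
for n in('scene','top'): 
    c=grab(n,n); print(n,c['mtx'].round(1).tolist(),c['pose'].round(3).tolist(),(c['z_map']==0).mean())
o=ctrl.get_obs(); print({k:np.round(o[k],3).tolist() for k in o})
E
```

```text
scene [[446.4, 0.0, 328.2], [0.0, 446.4, 243.5], [0.0, 0.0, 1.0]] [[-0.836, 0.365, -0.41, 0.166], [-0.549, -0.544, 0.634, 0.653], [0.009, 0.756, 0.655, 0.724], [0.0, 0.0, 0.0, 1.0]] 0.0040494791666666665
top [[502.5, 0.0, 320.0], [0.0, 502.5, 237.7], [0.0, 0.0, 1.0]] [[0.025, 0.991, -0.134, 0.363], [-1.0, 0.025, -0.0, 0.08], [0.003, 0.134, 0.991, 1.319], [0.0, 0.0, 0.0, 1.0]] 0.0040462239583333335
{'time_s': 0.1, 'qpos': [-1.187, 0.3, 1.522, -0.0, 1.321, -0.067], 'joint_vel': [0.002, -0.001, -0.001, 0.001, -0.001, -0.0], 'tau': [0.002, -53.264, -35.328, 0.071, 0.023, -0.0], 'ee_pos': [0.24, -0.495, 0.205], 'eef_rot': [-3.141, -0.0, 0.451], 'force': [-0.016, -0.351, 0.505], 'moment': [-0.051, 0.01, -0.004], 'grip_force': 0.0, 'grip_width': 0.094}
```

View pics/scene.png

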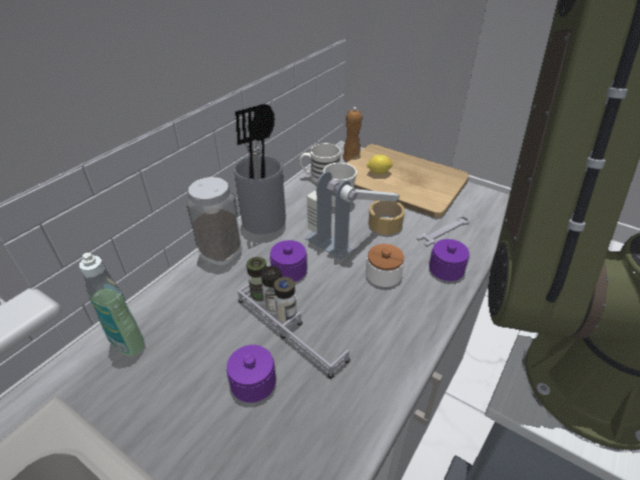

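View pics/top.png

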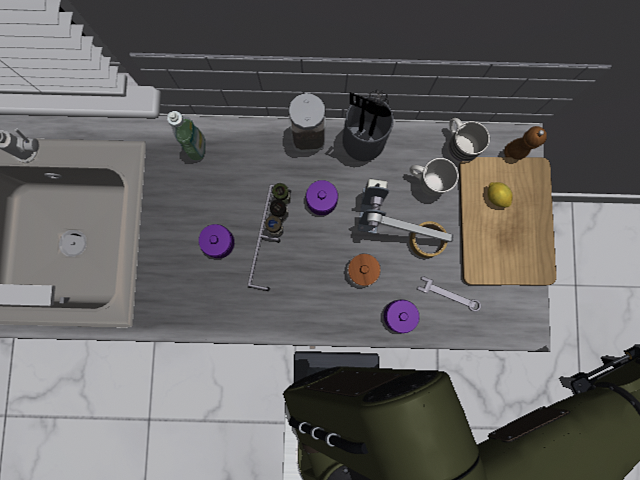

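Scene view: the white crock with the wooden lid is at scene (385,265), top (364,269). The purple look-alikes are at top (402,317), (321,197) and (216,241). Only the first is white and stands in front of the bracket (top 376,200). The gallery's empty bay is at top ~(262,265), the bar runs (375,218)→(452,238), and the tape roll is at (428,239). I'll confirm with a crop and measure.

Run:
```python
from h import *
t=np.load('top.npz');s=np.load('scene.npz')
a=t['pixels'][165:305,240:470,::-1]; a=cv2.resize(a,(0,0),fx=3.4,fy=3.4,interpolation=cv2.INTER_CUBIC)
cv2.imwrite('pics/topcrop.png',a)
b=s['pixels'][160:385,225:445,::-1]; cv2.imwrite('pics/scenecrop.png',cv2.resize(b,(0,0),fx=2.6,fy=2.6,interpolation=cv2.INTER_CUBIC))
P={'top':cloud(t),'scene':cloud(s)}
def sel(n,x,y,z,):
    p=P[n].reshape(-1,3); m=np.ones(len(p),bool)
    for i,r in enumerate((x,y,z)): m&=(p[:,i]>r[0])&(p[:,i]<r[1])
    return p[m]
for n,uv in (('top',[(364,269),(376,185),(374,217),(450,237),(268,190),(250,287),(268,288),(428,225),(280,190),(277,208),(272,226),(437,178)]),('scene',[(385,255),(325,180),(342,188),(395,196),(333,368),(347,352),(239,294)])):
    for u,v in uv: print(n,u,v,P[n][v,u].round(4))
for n in P:
    q=P[n].reshape(-1,3); q=q[(abs(q[:,2])<.02)&(q[:,0]>.4)&(q[:,0]<.6)]; print('table z',np.median(q[:,2]))
```

```text
top 364 269 [ 0.4569 -0.0309  0.0695]
top 376 185 [ 0.6533 -0.0503  0.144 ]
top 374 217 [ 0.5676 -0.0417  0.1876]
top 450 237 [ 0.543  -0.246   0.0687]
top 268 190 [0.6672 0.223  0.0017]
top 250 287 [0.4074 0.2597 0.0028]
top 268 288 [0.4053 0.2105 0.0247]
top 428 225 [ 0.5813 -0.2027  0.0139]
top 280 190 [0.6448 0.1825 0.1021]
top 277 208 [0.5985 0.1879 0.1062]
top 272 226 [0.5537 0.1985 0.1051]
top 437 178 [ 0.7116 -0.2297  0.0032]
scene 385 255 [ 0.4548 -0.0234  0.0648]
scene 325 180 [ 0.6314 -0.0503  0.1805]
scene 342 188 [ 0.5799 -0.039   0.1848]
scene 395 196 [ 0.5349 -0.228   0.0723]
scene 333 368 [0.4113 0.2528 0.0159]
scene 347 352 [0.4021 0.22   0.0339]
scene 239 294 [0.6718 0.2159 0.0243]
table z 0.0005918386451362334
table z -7.151591639859012e-05
```

View pics/topcrop.png

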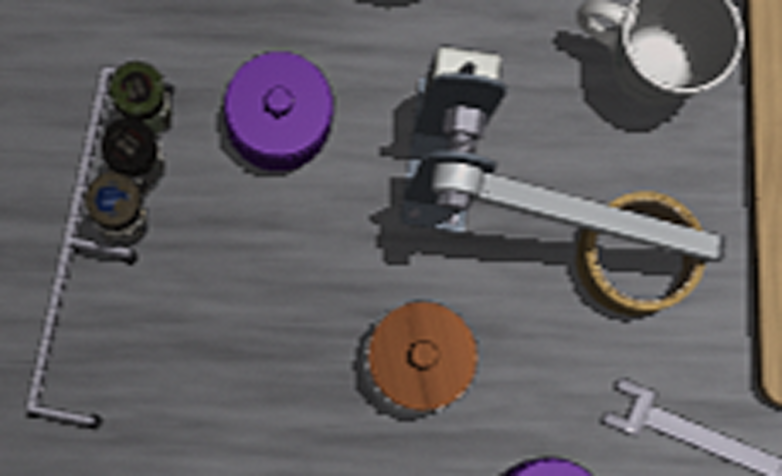

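View pics/scenecrop.png

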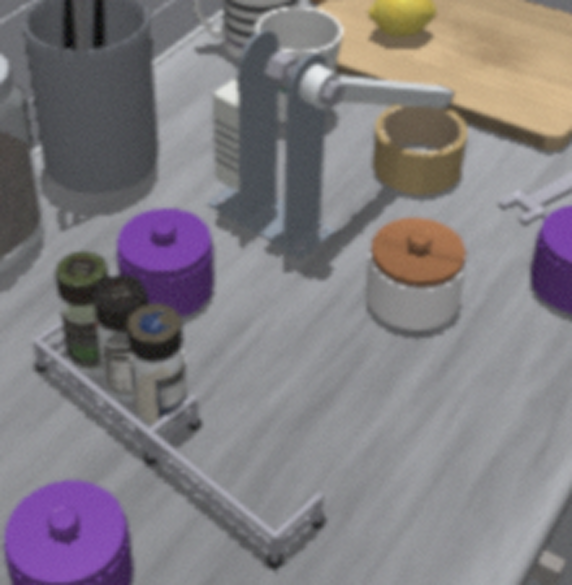

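Crops confirm it: the white crock with the wooden lid and knob, top crop (423,355). The hex head is visible in the gap at top crop (465,122). Next I fit the known models to the point clouds.

```bash
cat > fit.py <<'E'
from h import *
from scipy.optimize import least_squares
def box(p,lo,hi):
    c=(np.array(lo)+hi)/2;h=(np.array(hi)-lo)/2;q=abs(p-c)-h
    return np.linalg.norm(np.maximum(q,0),axis=1)+np.minimum(q.max(1),0)
def cyl(p,ax,c,r,a,b):
    o=[i for i in range(3) if i!=ax]; d=np.linalg.norm(p[:,o]-np.array(c),axis=1)-r
    e=np.maximum(a-p[:,ax],p[:,ax]-b); return np.maximum(d,e)
def model(q,p):
    x,y,yaw,th=q; c,s=np.cos(yaw),np.sin(yaw)
    l=np.stack([(p[:,0]-x)*c+(p[:,1]-y)*s,-(p[:,0]-x)*s+(p[:,1]-y)*c,p[:,2]],1)
    D=[]
    for a,b in((-.029,-.025),(.025,.029)): D+=[box(l,[a,-.025,0],[b,.025,.175]),cyl(l,0,(0,.175),.025,a,b)]
    D.append(box(l,[.029,-.025,0],[.063,.025,.135]))
    m=l-[0,0,.175]; ct,st=np.cos(th),np.sin(th)
    # bar points -y; positive th drops -y end: rot about +x by th
    m=np.stack([m[:,0],m[:,1]*ct+m[:,2]*st,-m[:,1]*st+m[:,2]*ct],1)
    D+=[box(m,[-.049,-.24,-.0095],[-.031,0,.0095]),cyl(m,0,(0,0),.017,-.049,-.031),cyl(m,0,(0,0),.0128,-.008,.008),cyl(m,0,(0,0),.0095,-.025,-.008)]
    return np.min(np.abs(D),0)
def crop(p,x,y,z):
    m=np.ones(len(p),bool)
    for i,r in enumerate((x,y,z)): m&=(p[:,i]>r[0])&(p[:,i]<r[1])
    return p[m]
def circ(p,r,g):
    return least_squares(lambda q:np.hypot(p[:,0]-q[0],p[:,1]-q[1])-r,g,loss='soft_l1',f_scale=.002).x
def plane(c,u,v,z):
    K=c['mtx'];d=c['pose'][:3,:3]@[(u-K[0,2])/K[0,0],-(v-K[1,2])/K[1,1],-1];o=c['pose'][:3,3]
    return (o+d*(z-o[2])/d[2])[:2]
E
python3 - <<'E'
from fit import *
C={n:np.load(n+'.npz') for n in('top','scene')}
for n in C:
    p=cloud(C[n]).reshape(-1,3)
    b=np.vstack([crop(p,(.5,.68),(-.1,.01),(.08,.21)),crop(p,(.5,.6),(-.28,-.1),(.062,.17))])
    r=least_squares(lambda q:model(q,b),[.6,-.045,-.05,.5],loss='soft_l1',f_scale=.003)
    print(n,len(b),r.x.round(4),'med',np.median(model(r.x,b)).round(4))
    k=crop(p,(.4,.52),(-.1,.03),(.012,.05)); k=k[k[:,0]<.55]; print(' crock',len(k),circ(k,.042,[.457,-.03]).round(4), 'knob',np.median(crop(p,(.4,.52),(-.1,.03),(.064,.08)),0).round(4))
    print(' lid mean',((lambda a:(a.min(0)+a.max(0))/2)(crop(p,(.4,.52),(-.1,.03),(.05,.064)))).round(4))
    k=crop(p,(.48,.62),(-.28,-.13),(.044,.051)); print(' tape bounds',k.min(0).round(3),k.max(0).round(3))
t=C['top']
for u,v in((249.4,286.5),(268.8,289.1),(261.2,236.5),(278.8,240.9),(270.9,185.6)): print('gal',plane(t,u,v,.032).round(4))
s=C['scene']
for u,v in((330,367),(348.8,351.2)): print('galS',plane(s,u,v,.033).round(4))
for n in C:
    p=cloud(C[n]).reshape(-1,3); g=crop(p,(.38,.7),(.15,.29),(.024,.04)); print(n,len(g)); 
    L=g[(g[:,1]>.2)&(g[:,0]<.53)]; 
    print(np.c_[L[::max(1,len(L)//14)]].round(3).tolist())
E
```

```text
top 1409 [ 0.605  -0.0487 -0.1016  0.5283] med 0.0011
 crock 67 [ 0.4581 -0.0332] knob [ 0.457  -0.031   0.0694]
 lid mean [ 0.4569 -0.0325  0.0573]
 tape bounds [ 0.498 -0.244  0.044] [ 0.587 -0.157  0.051]
scene 2025 [ 0.6066 -0.0486 -0.1241  0.5299] med 0.0008
 crock 482 [ 0.4566 -0.0317] knob [ 0.4551 -0.0268  0.0705]
 lid mean [ 0.4555 -0.0302  0.0566]
 tape bounds [ 0.496 -0.244  0.044] [ 0.585 -0.152  0.051]
gal [0.4077 0.2573]
gal [0.4023 0.2076]
gal [0.537  0.2325]
gal [0.5267 0.1866]
gal [0.6722 0.2126]
galS [0.411  0.2637]
galS [0.4006 0.2161]
top 359
[[0.528, 0.24, 0.033], [0.517, 0.24, 0.034], [0.507, 0.24, 0.032], [0.493, 0.243, 0.039], [0.483, 0.243, 0.034], [0.471, 0.251, 0.028], [0.46, 0.25, 0.036], [0.45, 0.253, 0.031], [0.437, 0.256, 0.038], [0.427, 0.259, 0.033], [0.416, 0.258, 0.036], [0.411, 0.253, 0.037], [0.409, 0.245, 0.034], [0.407, 0.237, 0.037], [0.405, 0.228, 0.031]]
scene 791
[[0.527, 0.241, 0.038], [0.52, 0.244, 0.031], [0.506, 0.247, 0.032], [0.493, 0.249, 0.032], [0.475, 0.248, 0.034], [0.462, 0.25, 0.035], [0.456, 0.253, 0.034], [0.452, 0.255, 0.033], [0.448, 0.257, 0.032], [0.439, 0.258, 0.035], [0.435, 0.257, 0.031], [0.429, 0.26, 0.032], [0.422, 0.26, 0.031], [0.416, 0.263, 0.034], [0.409, 0.263, 0.027]]
```

```bash
cat > mv.py <<'E'
from fit import *
from scipy.spatial.transform import Rotation as R, Slerp
def pose():
    o=ctrl.get_obs(); return np.array(o['ee_pos']),R.from_euler('xyz',o['eef_rot'])
def hand(tilt,phi): # fingers along +x (tilted), tool x along +y, turned phi about z
    s,c=np.sin(tilt),np.cos(tilt); return R.from_euler('z',phi)*R.from_matrix(np.array([[0,1,0],[c,0,s],[s,0,-c]]).T)
def plan(segs,start=None):
    """segs: (p,R,rows,opening); prints rounded rows"""
    p,r=start or pose(); out=[]
    for P,Q,n,g in segs:
        p0,S=p,Slerp([0,1],R.concatenate([r,Q]))
        for i in range(1,n+1):
            d=r.inv().apply(p0+(np.array(P)-p0)*i/n-p).round(3); w=(r.inv()*S(i/n)).as_rotvec().round(2)
            p=p+r.apply(d); r=r*R.from_rotvec(w); out.append([g,*(d+0).tolist(),*(w+0).tolist()])
    for i in range(0,len(out),8): print(out[i:i+8])
    print('end',p.round(4)); return p,r
E
python3 - <<'E'
from mv import *
for n in('top','scene'):
    p=cloud(np.load(n+'.npz')).reshape(-1,3); g=crop(p,(.425,.52),(.225,.29),(.026,.04)); k=np.polyfit(g[:,0],g[:,1],1); k=np.polyfit(*g[abs(np.polyval(k,g[:,0])-g[:,1])<.006][:,:2].T,1)
    print(n,'yaw',np.arctan(k[0]),'y at .474',np.polyval(k,.474))
H=hand(.26,-.04)
a=plan([([.452,-.125,.19],H,10,50),([.452,-.125,.19],H,1,50),([.452,-.12,.018],H,5,50)])
E
```

```text
top yaw -0.17476039615845024 y at .474 0.24762907466542788
scene yaw -0.1765441035402242 y at .474 0.2502971019104556
[[50, 0.035, -0.024, 0.002, -0.02, 0.01, -0.11], [50, 0.038, -0.02, 0.001, -0.03, 0.02, -0.1], [50, 0.039, -0.016, 0.002, -0.02, 0.01, -0.11], [50, 0.041, -0.012, 0.001, -0.02, 0.02, -0.11], [50, 0.042, -0.007, 0.003, -0.03, 0.01, -0.11], [50, 0.043, -0.003, 0.003, -0.02, 0.01, -0.1], [50, 0.042, 0.001, 0.003, -0.02, 0.02, -0.11], [50, 0.042, 0.006, 0.004, -0.03, 0.01, -0.11]]
[[50, 0.041, 0.011, 0.004, -0.02, 0.02, -0.11], [50, 0.04, 0.015, 0.006, -0.02, 0.01, -0.1], [50, 0.0, 0.0, 0.0, 0.0, 0.0, 0.0], [50, 0.001, -0.009, 0.033, 0.0, 0.0, 0.0], [50, 0.001, -0.009, 0.034, 0.0, 0.0, 0.0], [50, 0.001, -0.008, 0.033, 0.0, 0.0, 0.0], [50, 0.001, -0.009, 0.033, 0.0, 0.0, 0.0], [50, 0.001, -0.009, 0.034, 0.0, 0.0, 0.0]]
end [ 0.4519 -0.1197  0.0176]
```

>>> servo_tool --pt "50 0.035 -0.024 0.002 -0.02 0.01 -0.11" --pt "50 0.038 -0.02 0.001 -0.03 0.02 -0.1" --pt "50 0.039 -0.016 0.002 -0.02 0.01 -0.11" --pt "50 0.041 -0.012 0.001 -0.02 0.02 -0.11" --pt "50 0.042 -0.007 0.003 -0.03 0.01 -0.11" --pt "50 0.043 -0.003 0.003 -0.02 0.01 -0.1" --pt "50 0.042 0.001 0.003 -0.02 0.02 -0.11" --pt "50 0.042 0.006 0.004 -0.03 0.01 -0.11"

```text
time_s: 1.1
ee_pos: [0.4095, -0.1982, 0.1928]
eef_rot: [2.928, -0.021, 1.32]
force: [0.1, -0.1, -1.0]
grip_width: 0.0471
grip_force: 0.0
```

>>> servo_tool --pt "50 0.041 0.011 0.004 -0.02 0.02 -0.11" --pt "50 0.04 0.015 0.006 -0.02 0.01 -0.1" --pt "50 0 0 0 0 0 0" --pt "50 0 0 0 0 0 0" --pt "50 0 0 0 0 0 0" --pt "50 0 0 0 0 0 0" --pt "50 0 0 0 0 0 0" --pt "50 0 0 0 0 0 0"

```text
time_s: 2.1
ee_pos: [0.4521, -0.1255, 0.1905]
eef_rot: [2.886, -0.001, 1.527]
force: [0.1, -0.5, 0.7]
grip_width: 0.047
grip_force: 0.0
```

Run:
```python
from mv import *
H=hand(.26,-.04)
print(pose()[0], (H.inv()*pose()[1]).as_rotvec())
a=plan([([.453,-.125,.10],H,4,50),([.453,-.115,.018],H,4,50)])
q=plan([([.4636,.125,.018],H,22,50),([.4645,.149,.018],H,10,50)],a)
```

```text
[ 0.45212107 -0.12548787  0.19050019] [0.00399    0.00019426 0.00415771]
[[50, 0.0, -0.006, 0.022, 0.0, 0.0, 0.0], [50, 0.0, -0.005, 0.022, 0.0, 0.0, 0.0], [50, 0.0, -0.006, 0.022, 0.0, 0.0, 0.0], [50, 0.0, -0.005, 0.022, 0.0, 0.0, 0.0], [50, 0.003, -0.005, 0.02, 0.0, 0.0, 0.0], [50, 0.002, -0.006, 0.019, 0.0, 0.0, 0.0], [50, 0.003, -0.005, 0.02, 0.0, 0.0, 0.0], [50, 0.002, -0.005, 0.02, 0.0, 0.0, 0.0]]
end [ 0.4533 -0.1153  0.0181]
[[50, 0.011, 0.0, 0.0, 0.0, 0.0, 0.0], [50, 0.011, 0.0, 0.0, 0.0, 0.0, 0.0], [50, 0.011, 0.0, 0.0, 0.0, 0.0, 0.0], [50, 0.011, 0.0, 0.0, 0.0, 0.0, 0.0], [50, 0.011, 0.0, 0.0, 0.0, 0.0, 0.0], [50, 0.011, 0.0, 0.0, 0.0, 0.0, 0.0], [50, 0.011, 0.0, 0.0, 0.0, 0.0, 0.0], [50, 0.01, 0.0, 0.0, 0.0, 0.0, 0.0]]
[[50, 0.011, 0.0, 0.0, 0.0, 0.0, 0.0], [50, 0.011, 0.0, 0.0, 0.0, 0.0, 0.0], [50, 0.011, 0.0, 0.0, 0.0, 0.0, 0.0], [50, 0.011, 0.0, 0.0, 0.0, 0.0, 0.0], [50, 0.011, 0.0, 0.0, 0.0, 0.0, 0.0], [50, 0.011, 0.0, 0.0, 0.0, 0.0, 0.0], [50, 0.011, 0.0, 0.0, 0.0, 0.0, 0.0], [50, 0.011, 0.0, 0.0, 0.0, 0.0, 0.0]]
[[50, 0.011, 0.0, 0.0, 0.0, 0.0, 0.0], [50, 0.011, 0.0, 0.0, 0.0, 0.0, 0.0], [50, 0.011, 0.0, 0.0, 0.0, 0.0, 0.0], [50, 0.011, 0.0, 0.0, 0.0, 0.0, 0.0], [50, 0.011, 0.0, 0.0, 0.0, 0.0, 0.0], [50, 0.011, 0.0, 0.0, 0.0, 0.0, 0.0], [50, 0.002, 0.0, 0.0, 0.0, 0.0, 0.0], [50, 0.003, 0.0, 0.0, 0.0, 0.0, 0.0]]
[[50, 0.002, 0.0, 0.0, 0.0, 0.0, 0.0], [50, 0.002, 0.0, 0.0, 0.0, 0.0, 0.0], [50, 0.003, 0.0, 0.0, 0.0, 0.0, 0.0], [50, 0.002, 0.0, 0.0, 0.0, 0.0, 0.0], [50, 0.002, 0.0, 0.0, 0.0, 0.0, 0.0], [50, 0.003, 0.0, 0.0, 0.0, 0.0, 0.0], [50, 0.002, 0.0, 0.0, 0.0, 0.0, 0.0], [50, 0.003, 0.0, 0.0, 0.0, 0.0, 0.0]]
end [0.4649 0.1494 0.0184]
```

>>> servo_tool --pt "50 0 -0.006 0.022 0 0 0" --pt "50 0 -0.005 0.022 0 0 0" --pt "50 0 -0.006 0.022 0 0 0" --pt "50 0 -0.005 0.022 0 0 0" --pt "50 0.003 -0.005 0.02 0 0 0" --pt "50 0.002 -0.006 0.019 0 0 0" --pt "50 0.003 -0.005 0.02 0 0 0" --pt "50 0.002 -0.005 0.02 0 0 0"

```text
time_s: 3.1
ee_pos: [0.4534, -0.1151, 0.0174]
eef_rot: [2.885, -0.001, 1.527]
force: [0.3, -0.6, -0.5]
grip_width: 0.0469
grip_force: 0.0
```

>>> servo_tool --pt "50 0.011 0 0 0 0 0" --pt "50 0.011 0 0 0 0 0" --pt "50 0.008 0 0 0 0 0" --pt "50 0.006 0 0 0 0 0" --pt "50 0.006 0 0 0 0 0" --pt "50 0.008 0 0 0 0 0" --pt "50 0.01 0 0 0 0 0" --pt "50 0.01 0 0 0 0 0"

```text
time_s: 4.1
ee_pos: [0.4565, -0.0448, 0.0183]
eef_rot: [2.885, -0.001, 1.527]
force: [-0.4, -5.1, 3.2]
grip_width: 0.0472
grip_force: 2.5
```

>>> servo_tool --pt "50 0.011 0 0 0 0 0" --pt "50 0.011 0 0 0 0 0" --pt "50 0.011 0 0 0 0 0" --pt "50 0.011 0 0 0 0 0" --pt "50 0.011 0 0 0 0 0" --pt "50 0.011 0 0 0 0 0" --pt "50 0.011 0 0 0 0 0" --pt "50 0.011 0 0 0 0 0"

```text
time_s: 5.1
ee_pos: [0.4601, 0.0432, 0.0183]
eef_rot: [2.886, -0.001, 1.527]
force: [0.7, -5.8, 3.6]
grip_width: 0.0471
grip_force: 2.5
```

>>> servo_tool --pt "50 0.011 0 0 0 0 0" --pt "50 0.011 0 0 0 0 0" --pt "50 0.011 0 0 0 0 0" --pt "50 0.011 0 0 0 0 0" --pt "50 0.01 0 0 0 0 0" --pt "50 0.008 0 0 0 0 0" --pt "50 0.006 0 0 0 0 0" --pt "50 0.005 0 0 0 0 0"

```text
time_s: 6.1
ee_pos: [0.4631, 0.1159, 0.0183]
eef_rot: [2.886, -0.001, 1.527]
force: [-1.0, -4.6, 2.7]
grip_width: 0.0472
grip_force: 2.6
```

Run:
```python
from mv import *
print(pose()[0])
for n in('top','scene'):
    c=grab(n,n+'2'); p=cloud(c).reshape(-1,3)
    k=crop(p,(.38,.55),(.08,.27),(.05,.064)); print(n,len(k),((k.min(0)+k.max(0))/2).round(4))
    k=crop(p,(.38,.55),(.1,.24),(.066,.076)); print(' knob',np.median(k,0).round(4),len(k))
```

```text
[0.46306419 0.11591397 0.01826466]
top 395 [0.4903 0.1629 0.0569]
 knob [0.4643 0.1611 0.0708] 63
scene 1141 [0.4822 0.1631 0.057 ]
 knob [0.4642 0.1633 0.0708] 172
```

>>> servo_tool --pt "50 0.007 0 0 0 0 0" --pt "50 0.007 0 0 0 0 0" --pt "50 0.006 0 0 0 0 0" --pt "50 0.005 0 0 0 0 0" --pt "50 0.004 0 0 0 0 0" --pt "50 0.003 0 0 0 0 0" --pt "50 0.002 0 0 0 0 0" --pt "50 0.002 0 0 0 0 0"

```text
time_s: 7.2
ee_pos: [0.4649, 0.1517, 0.0184]
eef_rot: [2.886, -0.001, 1.527]
force: [-0.1, -4.3, -0.1]
grip_width: 0.0474
grip_force: 1.8
```

>>> servo_tool --pt "50 0.001 0 0 0 0 0" --pt "50 0.001 0 0 0 0 0" --pt "50 0.001 0 0 0 0 0" --pt "50 0.001 0 0 0 0 0" --pt "50 0.001 0 0 0 0 0" --pt "50 0 0 0 0 0 0" --pt "50 0 0 0 0 0 0" --pt "50 0 0 0 0 0 0"

```text
time_s: 8.2
ee_pos: [0.4652, 0.1566, 0.0184]
eef_rot: [2.886, -0.001, 1.527]
force: [-0.3, -1.6, -0.2]
grip_width: 0.0466
grip_force: 1.1
```

>>> servo_tool --pt "50 0.001 0 0 0 0 0" --pt "50 0.001 0 0 0 0 0" --pt "50 0.001 0 0 0 0 0" --pt "50 0.001 0 0 0 0 0" --pt "50 0 0 0 0 0 0" --pt "50 0 0 0 0 0 0" --pt "50 0 0 0 0 0 0" --pt "50 0 0 0 0 0 0"

```text
time_s: 9.2
ee_pos: [0.4653, 0.1606, 0.0184]
eef_rot: [2.886, -0.001, 1.527]
force: [-0.7, -4.4, 0.8]
grip_width: 0.0467
grip_force: 2.2
```

Run:
```python
from mv import *
o=ctrl.get_obs();print(o['force'],o['grip_force'])
for n in('top','scene'):
    c=grab(n,n+'3'); p=cloud(c).reshape(-1,3)
    k=crop(p,(.38,.55),(.1,.26),(.066,.076)); print(n,' knob',np.median(k,0).round(4),len(k))
c=np.load('top3.npz')['pixels'][170:310,220:350,::-1];s=np.load('scene3.npz')['pixels'][250:390,225:355,::-1]
cv2.imwrite('pics/p3.png',np.hstack([cv2.resize(a,(390,420),interpolation=cv2.INTER_CUBIC) for a in(c,s)]))
```

```text
[-0.69115714 -4.44316388  0.83038708] 2.154835600919114
top  knob [0.4656 0.2035 0.071 ] 55
scene  knob [0.4667 0.2046 0.071 ] 173
```

View pics/p3.png

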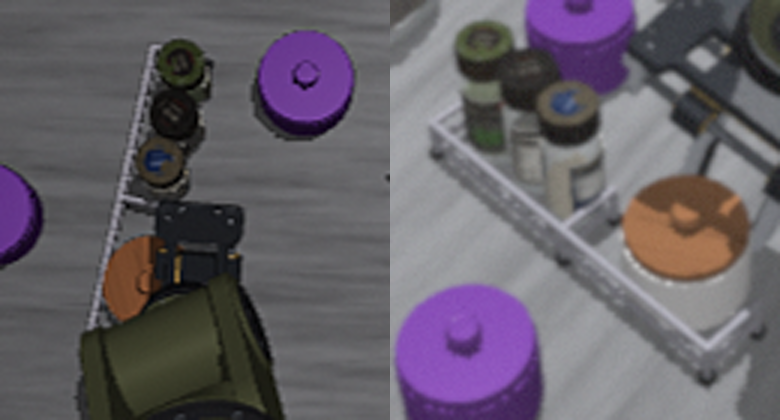

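The crock is in the bay and its knob (right panel 685,215) measures at the bay middle. One or two more mm will confirm contact with the back wire.

>>> servo_tool --pt "50 0.001 0 0 0 0 0" --pt "50 0 0 0 0 0 0" --pt "50 0.001 0 0 0 0 0" --pt "50 0 0 0 0 0 0" --pt "50 0 0 0 0 0 0" --pt "50 0 0 0 0 0 0" --pt "50 0 0 0 0 0 0" --pt "50 0 0 0 0 0 0"

```text
time_s: 10.3
ee_pos: [0.4652, 0.1614, 0.0183]
eef_rot: [2.887, 0.001, 1.526]
force: [-0.9, -18.7, 4.0]
grip_width: 0.0472
grip_force: 8.0
```

Contact confirmed: it stalled at 19 N against the wire. Now I retreat and go above the bolt.

```bash
cat >> mv.py <<'E'
B=np.array([.606,-.0487,.175]); BY=-.113
def boltR(th,flip=0):
    # tool z = -z', tool y = -y' (flip: +y'), tool x = bracket x
    return R.from_euler('z',BY)*R.from_euler('x',th)*R.from_euler('x',np.pi)*R.from_euler('z',np.pi*flip)
def boltP(th,up,dz=0): # TCP so that grasp point is `up` m above bolt centre along z'
    return B+boltR(th).apply([0,0,.019-up])
E
python3 - <<'E'
from mv import *
p,r=pose(); H=hand(.26,-.04)
for f in(0,1):
    print((r.inv()*boltR(.529,f)).as_rotvec())
a=plan([(p+[-.002,-.06,.0],H,4,50),(p+[-.002,-.07,.15],H,4,50)])
a=plan([([.5,.06,.33],boltR(0,0),10,45),(boltP(.529,.14),boltR(.529),6,45)],a)
print(boltP(.529,.14))
E
```

```text
[0.59726585 0.22901104 1.65776911]
[-0.2207552   0.57573445 -1.39176996]
[[50, -0.015, 0.0, 0.0, 0.0, 0.0, 0.0], [50, -0.015, 0.0, 0.0, 0.0, 0.0, 0.0], [50, -0.015, 0.0, 0.0, 0.0, 0.0, 0.0], [50, -0.015, 0.001, 0.0, -0.01, 0.0, 0.0], [50, -0.003, 0.01, -0.036, 0.0, 0.0, 0.0], [50, -0.002, 0.01, -0.036, 0.0, 0.0, 0.0], [50, -0.003, 0.01, -0.036, 0.0, 0.0, 0.0], [50, -0.002, 0.009, -0.036, 0.0, 0.0, 0.0]]
end [0.463  0.0915 0.1678]
[[45, -0.003, 0.008, -0.015, 0.02, -0.02, 0.16], [45, -0.002, 0.008, -0.014, 0.02, -0.02, 0.17], [45, -0.001, 0.008, -0.015, 0.02, -0.03, 0.16], [45, 0.0, 0.008, -0.015, 0.02, -0.02, 0.16], [45, 0.001, 0.007, -0.016, 0.02, -0.02, 0.16], [45, 0.001, 0.007, -0.015, 0.02, -0.02, 0.17], [45, 0.003, 0.006, -0.015, 0.02, -0.02, 0.16], [45, 0.003, 0.006, -0.016, 0.02, -0.02, 0.16]]
[[45, 0.004, 0.005, -0.016, 0.02, -0.03, 0.17], [45, 0.003, 0.003, -0.016, 0.02, -0.02, 0.16], [45, 0.02, 0.026, 0.008, 0.09, 0.0, 0.0], [45, 0.019, 0.027, 0.007, 0.09, 0.0, 0.0], [45, 0.02, 0.027, 0.003, 0.09, 0.0, 0.0], [45, 0.02, 0.028, 0.001, 0.08, 0.0, 0.0], [45, 0.02, 0.027, -0.001, 0.09, 0.0, 0.0], [45, 0.019, 0.028, -0.003, 0.09, 0.0, 0.0]]
end [ 0.5988 -0.1096  0.2791]
[ 0.59911432 -0.10937565  0.27946077]
```

>>> servo_tool --pt "50 -0.015 0 0 0 0 0" --pt "50 -0.015 0 0 0 0 0" --pt "50 -0.015 0 0 0 0 0" --pt "50 -0.015 0.001 0 -0.01 0 0" --pt "50 -0.003 0.01 -0.036 0 0 0" --pt "50 -0.002 0.01 -0.036 0 0 0" --pt "50 -0.003 0.01 -0.036 0 0 0" --pt "50 -0.002 0.009 -0.036 0 0 0"

```text
time_s: 11.3
ee_pos: [0.4631, 0.0927, 0.1693]
eef_rot: [2.875, -0.002, 1.527]
force: [-0.3, 0.0, -0.4]
grip_width: 0.0469
grip_force: 0.0
```

>>> servo_tool --pt "45 -0.003 0.008 -0.015 0.02 -0.02 0.16" --pt "45 -0.002 0.008 -0.014 0.02 -0.02 0.17" --pt "45 -0.001 0.008 -0.015 0.02 -0.03 0.16" --pt "45 0 0.008 -0.015 0.02 -0.02 0.16" --pt "45 0.001 0.007 -0.016 0.02 -0.02 0.16" --pt "45 0.001 0.007 -0.015 0.02 -0.02 0.17" --pt "45 0.003 0.006 -0.015 0.02 -0.02 0.16" --pt "45 0.003 0.006 -0.016 0.02 -0.02 0.16"

```text
time_s: 12.3
ee_pos: [0.4928, 0.0674, 0.298]
eef_rot: [3.095, -0.043, 0.213]
force: [-0.5, 0.7, -0.7]
grip_width: 0.0422
grip_force: 0.0
```

>>> servo_tool --pt "45 0.004 0.005 -0.016 0.02 -0.03 0.17" --pt "45 0.003 0.003 -0.016 0.02 -0.02 0.16" --pt "45 0.02 0.026 0.008 0.09 0 0" --pt "45 0.019 0.027 0.007 0.09 0 0" --pt "45 0.02 0.027 0.003 0.09 0 0" --pt "45 0.02 0.028 0.001 0.08 0 0" --pt "45 0.02 0.027 -0.001 0.09 0 0" --pt "45 0.019 0.028 -0.003 0.09 0 0"

```text
time_s: 13.3
ee_pos: [0.5997, -0.1094, 0.2789]
eef_rot: [-2.61, -0.002, -0.114]
force: [-0.0, 0.6, -0.0]
grip_width: 0.0424
grip_force: 0.0
```

Run:
```python
from mv import *
p,r=pose(); print(p,(boltR(.529).inv()*r).as_rotvec(),ctrl.get_obs()['qpos'])
for n in('wrist','scene','top'):
    c=grab(n,n+'4'); 
    if n=='wrist': print(c['mtx'].round(1).tolist(),c['pose'].round(3).tolist());continue
    q=cloud(c).reshape(-1,3); k=crop(q,(.38,.55),(.1,.26),(.066,.076)); print(n,' knob',np.median(k,0).round(4),len(k))
    b=np.vstack([crop(q,(.5,.68),(-.1,.01),(.08,.2)),crop(q,(.5,.6),(-.28,-.1),(.062,.17))])
    f=least_squares(lambda q:model(q,b),[.606,-.0487,-.113,.529],loss='soft_l1',f_scale=.003); print(len(b),f.x.round(4))
w=np.load('wrist4.npz')['pixels'][:,:,::-1];s=np.load('scene4.npz')['pixels'][:,:,::-1]
cv2.imwrite('pics/p4.png',np.hstack([cv2.resize(w,(400,300)),cv2.resize(s[130:280,250:450],(400,300),interpolation=cv2.INTER_CUBIC)]))
```

```text
[ 0.59973979 -0.10944855  0.27890699] [ 0.00307871  0.00170677 -0.00041533] [-0.45634969  0.4687065   1.20697187  0.50037114  1.64891034  1.2206248 ]
[[371.6, 0.0, 321.5], [0.0, 371.6, 243.7], [0.0, 0.0, 1.0]] [[-0.096, 0.98, 0.174, 0.657], [-0.856, 0.008, -0.516, -0.207], [-0.507, -0.199, 0.838, 0.434], [0.0, 0.0, 0.0, 1.0]]
scene  knob [0.466  0.2077 0.0711] 124
2029 [ 0.6066 -0.0488 -0.1229  0.5301]
top  knob [0.4655 0.2032 0.0714] 60
1394 [ 0.6051 -0.0484 -0.101   0.5278]
```

View pics/p4.png

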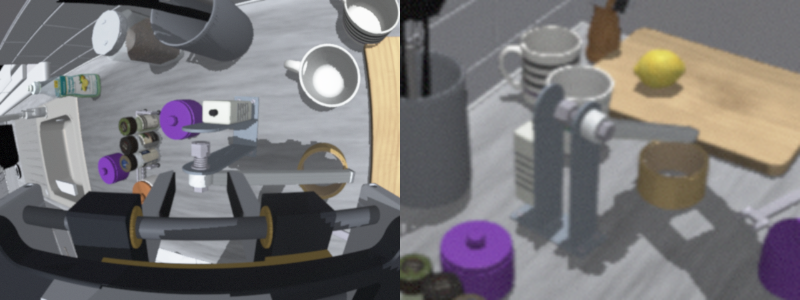

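Left: wrist view with the hex at (200,150) between the cheeks and the open fingers at (150,190) and (243,190). Right: scene view with the hex at (565,110) and the bar still on the tape. I'll add a wrist-camera fit.

Run:
```python
from mv import *
c=np.load('wrist4.npz');K=c['mtx'];v,u=np.mgrid[0:480,0:640];a=(u-K[0,2])/K[0,0];b=(v-K[1,2])/K[1,1];t=np.hypot(a,b)+1e-9;z=c['z_map']
s=np.tan(np.minimum(t,1.4))/t
p=np.stack([a*s*z,-b*s*z,-z,np.ones_like(z)],-1)@c['pose'].T; p=p[...,:3][(t<1.3)&(z>0)]
k=p[(abs(p[:,2])<.015)&(p[:,0]>.4)];print('table',np.median(k[:,2]))
b=np.vstack([crop(p,(.5,.68),(-.1,.01),(.08,.202)),crop(p,(.5,.6),(-.28,-.1),(.062,.13))])
tt=boltR(.529).inv().apply(b-pose()[0]); b=b[~((tt[:,2]<.02)&(abs(tt[:,0])<.03))]
f=least_squares(lambda q:model(q,b),[.606,-.0487,-.113,.529],loss='soft_l1',f_scale=.003); print(len(b),f.x.round(4),np.median(model(f.x,b)))
```

```text
table 0.0006292805171804194
10754 [ 0.6079 -0.0473 -0.1199  0.5214] 0.0004772333554029498
```

```bash
sed -i 's/^B=.*/B=np.array([.6068,-.0480,.175]); BY=-.116/' mv.py
python3 - <<'E'
from mv import *
Q=boltR(.526)
a=plan([(boltP(.526,.06),Q,7,45),(boltP(.526,.06),Q,1,45)])
a=plan([(boltP(.526,0),Q,7,45),(boltP(.526,0),Q,1,45)],a)
E
```

```text
[[45, 0.0, 0.0, 0.011, 0.0, 0.0, 0.0], [45, 0.0, -0.001, 0.011, 0.0, 0.0, 0.0], [45, 0.0, 0.0, 0.012, 0.0, 0.0, 0.0], [45, 0.0, 0.0, 0.011, 0.0, 0.0, 0.0], [45, 0.0, -0.001, 0.011, 0.0, 0.0, 0.0], [45, 0.0, 0.0, 0.011, 0.0, 0.0, 0.0], [45, 0.001, -0.001, 0.012, 0.0, 0.0, 0.0], [45, 0.0, 0.0, 0.0, 0.0, 0.0, 0.0]]
end [ 0.605  -0.068   0.2104]
[[45, 0.0, 0.0, 0.009, 0.0, 0.0, 0.0], [45, 0.0, 0.0, 0.008, 0.0, 0.0, 0.0], [45, 0.0, 0.0, 0.009, 0.0, 0.0, 0.0], [45, 0.0, 0.0, 0.008, 0.0, 0.0, 0.0], [45, 0.0, 0.0, 0.009, 0.0, 0.0, 0.0], [45, 0.0, 0.001, 0.008, 0.0, 0.0, 0.0], [45, 0.0, 0.0, 0.009, 0.0, 0.0, 0.0], [45, 0.0, 0.0, 0.0, 0.0, 0.0, 0.0]]
end [ 0.6083 -0.0387  0.1581]
```

>>> servo_tool --pt "45 0 0 0.011 0 0 0" --pt "45 0 -0.001 0.011 0 0 0" --pt "45 0 0 0.012 0 0 0" --pt "45 0 0 0.011 0 0 0" --pt "45 0 -0.001 0.011 0 0 0" --pt "45 0 0 0.011 0 0 0" --pt "45 0.001 -0.001 0.012 0 0 0" --pt "45 0 0 0 0 0 0"

```text
time_s: 14.45
ee_pos: [0.6046, -0.0661, 0.2113]
eef_rot: [-2.612, 0.001, -0.113]
force: [0.2, 0.7, -0.6]
grip_width: 0.0424
grip_force: 0.0
```

>>> servo_tool --pt "45 0 0 0.009 0 0 0" --pt "45 0 0 0.008 0 0 0" --pt "45 0 0 0.009 0 0 0" --pt "45 0 0 0.008 0 0 0" --pt "45 0 0 0.009 0 0 0" --pt "45 0 0.001 0.008 0 0 0" --pt "45 0 0 0.009 0 0 0" --pt "45 0 0 0 0 0 0"

```text
time_s: 15.45
ee_pos: [0.6079, -0.037, 0.1592]
eef_rot: [-2.612, 0.001, -0.113]
force: [0.1, -0.8, 0.2]
grip_width: 0.0424
grip_force: 0.0
```

>>> servo_tool --pt "20 0 0 0 0 0 0" --pt "10 0 0 0 0 0 0" --pt "10 0 0 0 0 0 0" --pt "10 0 0 0 0 0 0" --pt "10 0 0 0 0 0 0" --pt "10 0 0 0 0 0 0" --pt "10 0 0 0 0 0 0" --pt "10 0 0 0 0 0 0" --force 10

```text
time_s: 16.45
ee_pos: [0.6081, -0.0389, 0.1594]
eef_rot: [-2.615, -0.0, -0.115]
force: [0.5, -8.0, -4.0]
grip_width: 0.024
grip_force: 10.0
```

Gripped at 24 mm across the flats. I centre by 2 mm, set full grip, then plan the turn.

>>> servo_tool --pt "10 0 0.002 0 0 0 0" --pt "0 0 0 0 0 0 0" --pt "0 0 0 0 0 0 0" --pt "0 0 0 0 0 0 0" --pt "0 0 0 0 0 0 0" --pt "0 0 0 0 0 0 0" --pt "0 0 0 0 0 0 0" --pt "0 0 0 0 0 0 0" --force 60

```text
time_s: 17.45
ee_pos: [0.6081, -0.0389, 0.1593]
eef_rot: [-2.612, -0.001, -0.113]
force: [-0.4, 2.0, 5.5]
grip_width: 0.0234
grip_force: 60.0
```

Run:
```python
from mv import *
import mv
p,r=pose(); o=ctrl.get_obs(); print(p,o['force'],o['moment'],o['grip_force'],o['grip_width'],(boltR(.526).inv()*r).as_rotvec())
b=p-r.apply([0,0,.019]); print('bolt',b); mv.B=b
s=[(boltP(t),boltR(t)) for t in()] 
a=(p,r); N=16
segs=[]
for i in range(1,N+1):
    t=.526*(1-i/N); segs.append((b+boltR(t).apply([0,0,.019]),boltR(t),1,0))
a=plan(segs)
```

```text
[ 0.60806411 -0.03894686  0.15934688] [-0.38570063  1.97419166  5.53708685] [ 0.53477865  0.05877831 -0.05497977] 59.99962280038744 0.02340896431999217 [ 0.0033272  -0.00067678 -0.00262052]
bolt [ 0.60696654 -0.04847797  0.17574668]
[[0, 0.0, 0.001, 0.0, -0.04, 0.0, 0.0], [0, 0.0, 0.0, 0.0, -0.03, 0.0, 0.0], [0, 0.0, 0.001, 0.0, -0.03, 0.0, 0.0], [0, 0.0, 0.001, 0.0, -0.03, 0.0, 0.0], [0, 0.0, 0.0, 0.0, -0.04, 0.0, 0.0], [0, 0.0, 0.001, 0.0, -0.03, 0.0, 0.0], [0, 0.0, 0.0, 0.0, -0.03, 0.0, 0.0], [0, 0.0, 0.001, 0.0, -0.04, 0.0, 0.0]]
[[0, 0.0, 0.001, 0.0, -0.03, 0.0, 0.0], [0, 0.0, 0.0, 0.0, -0.03, 0.0, 0.0], [0, 0.0, 0.001, 0.0, -0.03, 0.0, 0.0], [0, 0.0, 0.001, 0.0, -0.04, 0.0, 0.0], [0, 0.0, 0.0, 0.0, -0.03, 0.0, 0.0], [0, 0.0, 0.001, 0.0, -0.03, 0.0, 0.0], [0, 0.0, 0.0, 0.0, -0.04, 0.0, 0.0], [0, 0.0, 0.001, 0.0, -0.03, 0.0, 0.0]]
end [ 0.607  -0.0484  0.1566]
```

>>> servo_tool --pt "0 0 0.001 0 -0.04 0 0" --pt "0 0 0 0 -0.03 0 0" --pt "0 0 0.001 0 -0.03 0 0" --pt "0 0 0.001 0 -0.03 0 0" --pt "0 0 0 0 -0.04 0 0" --pt "0 0 0.001 0 -0.03 0 0" --pt "0 0 0 0 -0.03 0 0" --pt "0 0 0.001 0 -0.04 0 0"

```text
time_s: 18.45
ee_pos: [0.6076, -0.0435, 0.1575]
eef_rot: [-2.883, -0.001, -0.114]
force: [-0.7, 5.1, 7.5]
grip_width: 0.0237
grip_force: 60.0
```

>>> servo_tool --pt "0 0 0.001 0 -0.03 0 0" --pt "0 0 0 0 -0.03 0 0" --pt "0 0 0.001 0 -0.03 0 0" --pt "0 0 0.001 0 -0.04 0 0" --pt "0 0 0 0 -0.03 0 0" --pt "0 0 0.001 0 -0.03 0 0" --pt "0 0 0 0 -0.04 0 0" --pt "0 0 0.001 0 -0.03 0 0"

```text
time_s: 19.45
ee_pos: [0.607, -0.0481, 0.1568]
eef_rot: [3.14, -0.001, -0.113]
force: [-1.5, 6.3, 7.8]
grip_width: 0.0235
grip_force: 60.0
```

```bash
cat > bar.py <<'E'
from mv import *
import sys
T=sys.argv[1]
o=ctrl.get_obs(); p,r=pose(); print(p,o['force'].round(1) if hasattr(o['force'],'round') else o['force'],o['moment'],o['grip_force'],o['grip_width'],'tilt',(boltR(0).inv()*r).as_rotvec())
for n in('top','scene'):
    c=grab(n,n+T); q=cloud(c).reshape(-1,3)
    b=crop(q,(.5,.585),(-.30,-.09),(.13,.205))
    th=least_squares(lambda x:model([{'top':.6051,'scene':.6066}[n],-.0485,{'top':-.101,'scene':-.123}[n],x[0]],b),[0.02],loss='soft_l1',f_scale=.003).x
    # top face slope along bar
    t=b[b[:,2]>np.median(b[:,2])-.004]; d=np.hypot(t[:,0]-.607,t[:,1]+.048); k=np.polyfit(d,t[:,2],1)
    print(n,len(b),'theta',th,'slope',k, 'z med',np.median(b[:,2]))
    k=crop(q,(.38,.55),(.1,.26),(.066,.076)); print(' knob',np.median(k,0).round(4),len(k))
s=np.load('scene'+T+'.npz')['pixels'][:,:,::-1];t=np.load('top'+T+'.npz')['pixels'][:,:,::-1]
cv2.imwrite(f'pics/b{T}.png',np.hstack([cv2.resize(s[100:400,200:500],(400,400)),cv2.resize(t[130:330,230:480],(500,400))[:,:400]]))
E
python3 bar.py 5
```

```text
[ 0.60704308 -0.04812151  0.1568464 ] [-1.5  6.3  7.8] [ 1.38648032  0.42943823 -0.17334908] 60.01184506108984 0.02346729292155207 tilt [-0.00172548  0.0010756  -0.00270171]
top 504 theta [-0.00055502] slope [0.00505986 0.18343017] z med 0.18400620961358904
 knob [0.4658 0.2029 0.0709] 62
scene 551 theta [0.00128696] slope [0.00233075 0.18329782] z med 0.18308915764139322
 knob [0.4663 0.2073 0.0709] 128
```

View pics/b5.png

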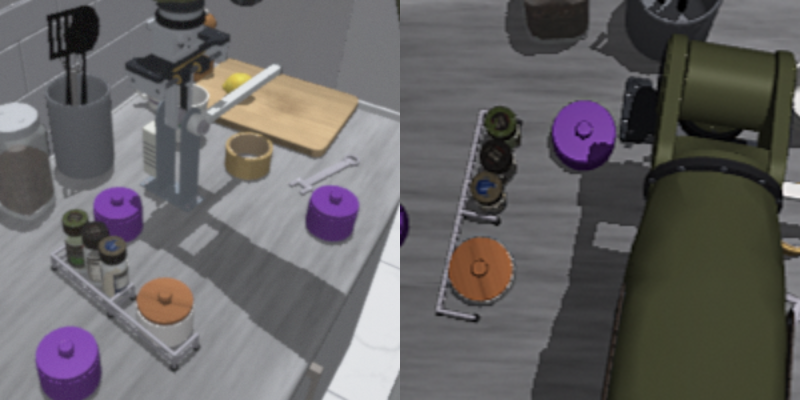

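The bar is level: it runs (205,120)→(280,70) in the left panel, and the fits give |θ| < 0.005 rad. The crock sits in the bay at (480,270) in the right panel. One idle second checks for creep, then I hand in.

>>> servo_tool --pt "0 0 0 0 0 0 0" --pt "0 0 0 0 0 0 0" --pt "0 0 0 0 0 0 0" --pt "0 0 0 0 0 0 0" --pt "0 0 0 0 0 0 0" --pt "0 0 0 0 0 0 0" --pt "0 0 0 0 0 0 0" --pt "0 0 0 0 0 0 0"

```text
time_s: 20.55
ee_pos: [0.6071, -0.0481, 0.1568]
eef_rot: [3.141, -0.001, -0.113]
force: [-2.0, 4.5, 8.7]
grip_width: 0.0231
grip_force: 60.0
```

```bash
python3 bar.py 6 && python3 -c "
from station import ctrl; print(ctrl.hand_in())"
```

```text
[ 0.60705047 -0.0480793   0.15684889] [-2.   4.5  8.7] [ 1.02502995  0.4261662  -0.15008876] 60.01184782013297 0.023062675746363892 tilt [-0.00052691  0.00103449 -0.00268531]
top 501 theta [-1.90152213e-05] slope [0.00424976 0.1834454 ] z med 0.1837544239829303
 knob [0.4658 0.2027 0.071 ] 66
scene 553 theta [0.00392215] slope [0.00064137 0.1831373 ] z med 0.18263240260032299
 knob [0.4666 0.2072 0.0713] 134
the job is handed in; nothing more can be done
None
```

I slid the salt crock into the empty bay up to its back wire, then turned the bolt head until the light bar was level (within about 0.005 rad by camera); I handed it in at about 21 s, still gripping the head at 60 N.

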